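# Empty the milling-ball hopper and pick off the oversize ball

## Task

Pull the slide gate under the hopper open so that all the milling balls drop out onto the sloping bar grate, then push the gate fully shut again. After that, take the one oversize ball that stays on top of the grate and set it down in the shallow dish, without dropping it in from a height; the small balls stay in the tray under the grate, and the dish and the beaker stay upright.

Things in the scene. Friction and masses are not known exactly. Their poses are not given: they have to be found in the camera images.
- stand: Aluminium hopper stand bolted to the bench, 225 x 190 mm, 222 mm tall. Origin: on the bench under the hopper's centre. Frame (lengths below in mm, in this frame): +x towards the low end of the grate, -x the side where the gate is pulled out, z up. Four posts at x +-45, y +-90, up to z 170. Tray floor under the grate at z 3
- hopper_throat (a point): centre of the open-topped hopper's throat, at the floor of the hopper (z 125). Inside x -36..36, y -50..50; outer end faces at x +-40 up to z 222; above z 180 it flares in y only, to y +-84 at z 222
- grate_end (a point): middle of the grate's low end (x 160, y 0, z 43), at the stop plate (66 mm tall). Four 6 mm thick rods run along x at y -54, -18, 18, 54 (30 mm clear gaps); rod centre height z = 68.4 - 0.157 x. Side walls at y +-84: 100 mm tall up to x 70, beyond that level with the rod tops
- gate (a joint): slide gate, the floor of the hopper: 0 fully shut, 0.075 m fully open; slides towards the stand's -x and stays where it is left (friction about 3 N). Its top face is at z 125. Open it at least 0.06 to let every ball out
- gate_tab (a point): centre of the upright steel tab on the outer end of the gate's 44 mm wide tongue: 8 mm thick (x), 36 mm wide (y), 40 mm tall (z 125 to 165); at x -130 when shut, -205 fully open. Free room on both faces: it can be pushed from either face or pinched across its width
- big_center (a point): centre of the oversize milling ball, 40 mm diameter, white ceramic, about 120 g; at first in the hopper. On the grate it rolls down one of the gaps to the stop plate and rests at about x 140, y about -36, 0 or 36, its centre 14 mm above the rods' centres
- dish: shallow round white ceramic dish, loose, 116 mm diameter at the rim, 34 mm high; origin: centre of its underside; z up. The oversize ball's centre lies about 26 mm above the origin when it rests in it
- beaker: squat straight glass beaker, 52 mm diameter, 65 mm high, loose, a bystander near the dish (either may stand nearer the robot); origin: centre of its underside
- small1_center (a point): centre of a small milling ball, 15 mm diameter, white ceramic; at first in the hopper; falls through the grate into the tray
- small2_center (a point): centre of a small milling ball, 15 mm diameter, white ceramic; at first in the hopper; falls through the grate into the tray
- small3_center (a point): centre of a small milling ball, 15 mm diameter, white ceramic; at first in the hopper; falls through the grate into the tray
- small4_center (a point): centre of a small milling ball, 15 mm diameter, white ceramic; at first in the hopper; falls through the grate into the tray
- small5_center (a point): centre of a small milling ball, 15 mm diameter, white ceramic; at first in the hopper; falls through the grate into the tray
There are look-alikes about, which are no part of the job. What is shaped like the part that bears big_center but green is not meant.

How it is judged:
On the way, in this order (a step that is already met when the one before it is completed fails the run):
1. the gate is pulled open and the balls are out: small ones in the tray, the oversize one lying on the grate clear of the hopper (value of joint gate above 0.03 m and x of small1_center in the frame of stand between -0.062 and 0.162 m and y of small1_center in the frame of stand between -0.084 and 0.084 m and z of small1_center in the frame of stand between 0 and 0.035 m and x of small2_center in the frame of stand between -0.062 and 0.162 m and y of small2_center in the frame of stand between -0.084 and 0.084 m and z of small2_center in the frame of stand between 0 and 0.035 m and x of small3_center in the frame of stand between -0.062 and 0.162 m and y of small3_center in the frame of stand between -0.084 and 0.084 m and z of small3_center in the frame of stand between 0 and 0.035 m and x of small4_center in the frame of stand between -0.062 and 0.162 m and y of small4_center in the frame of stand between -0.084 and 0.084 m and z of small4_center in the frame of stand between 0 and 0.035 m and x of small5_center in the frame of stand between -0.062 and 0.162 m and y of small5_center in the frame of stand between -0.084 and 0.084 m and z of small5_center in the frame of stand between 0 and 0.035 m and x of big_center in the frame of stand between 0.05 and 0.162 m and y of big_center in the frame of stand between -0.084 and 0.084 m and z of big_center in the frame of stand between 0.05 and 0.1 m), for 0.2 s.
2. the gate is pushed shut again (within 4 mm) while the oversize ball is still on the grate (value of joint gate below 0.004 m and x of big_center in the frame of stand between 0.05 and 0.162 m and y of big_center in the frame of stand between -0.084 and 0.084 m and z of big_center in the frame of stand between 0.05 and 0.1 m), for 0.2 s.
At the end, for the whole second after the job is handed in: the gate is shut to within 4 mm; the oversize ball rests in the dish (within 35 mm of its centre, on its floor), which stands upright on the bench; the five small balls are in the tray below the grate; the beaker is upright (value of joint gate below 0.004 m and horizontal distance between big_center and dish below 0.035 m and z of big_center in the frame of dish between 0.015 and 0.04 m and angle between dish's own z axis and vertical below 0.15 rad and height (world z) of dish below 0.01 m and angle between beaker's own z axis and vertical below 0.3 rad and linear speed of big below 0.05 m/s and x of small1_center in the frame of stand between -0.062 and 0.162 m and y of small1_center in the frame of stand between -0.084 and 0.084 m and z of small1_center in the frame of stand between 0 and 0.035 m and x of small2_center in the frame of stand between -0.062 and 0.162 m and y of small2_center in the frame of stand between -0.084 and 0.084 m and z of small2_center in the frame of stand between 0 and 0.035 m and x of small3_center in the frame of stand between -0.062 and 0.162 m and y of small3_center in the frame of stand between -0.084 and 0.084 m and z of small3_center in the frame of stand between 0 and 0.035 m and x of small4_center in the frame of stand between -0.062 and 0.162 m and y of small4_center in the frame of stand between -0.084 and 0.084 m and z of small4_center in the frame of stand between 0 and 0.035 m and x of small5_center in the frame of stand between -0.062 and 0.162 m and y of small5_center in the frame of stand between -0.084 and 0.084 m and z of small5_center in the frame of stand between 0 and 0.035 m); the robot touches nothing.
It fails at once if the oversize ball is let go over the dish more than about 50 mm above where it comes to rest (horizontal distance between big_center and dish below 0.06 m and z of big_center in the frame of dish above 0.078 m and contact force between the fingers and big below 0.02 N).
It fails at once if the beaker is knocked over (angle between beaker's own z axis and vertical above 0.6 rad).
It fails at once if the dish is tipped (angle between dish's own z axis and vertical above 0.5 rad).
It also fails if it takes over 64 s, if anything falls off the work surface, if the arm or the gripper's body presses on something with over 40 N, if the wrist force passes 120 N, or if a joint passes its speed limit or range.

## Robot

A 6-joint arm with a two-finger parallel gripper is mounted at the origin on the work surface. World frame = base frame: x ahead of the robot, y to its left, z up, the work surface at z = 0. Lengths are in m, angles in rad, forces in N, time in s.
With the tool pointing down it reaches from about 0.25 to 0.775 m from the base axis. Payload 4 kg.
Tool frame: the origin (TCP) lies between the finger pads; the fingertips stand 14 mm ahead of it and the grasp point (between the pads) lies 5 mm behind it (robot.tips_ahead is the distance from the TCP to the fingertips, in m); z points along the fingers, y is the direction in which the jaws open and shut (so a half turn about z gives the same grasp; the last joint's range is limited). The gripper opens to 94 mm and grips with 3 to 60 N. Pads are 16 mm wide; open, the fingers measure 119 mm over their backs; the gripper's body (75 mm by 177 mm) begins 78 mm behind the grasp point.
Start: joints at [-1.392, 0.087, 1.371, -0, 1.684, -0.103], TCP at [0.153, -0.528, 0.22] pointing down, gripper open.
Joint ranges: [-3.1, 3.1], [-0.76, 2.03], [0.27, 2.55], [-1.08, 4.22], [0.17, 2.65], [-2.57, 2.57]. Speed limits (rad/s): [2.79, 2.79, 3.14, 3.14, 3.14, 3.14].

## Interface

Orientations are given as [roll, pitch, yaw] about the fixed x, y, z axes, in that order (R = Rz(yaw) Ry(pitch) Rx(roll)).
In Python, from bench import robot, optics, job gives the robot as it stands.
- The arm moves only by the tool apply_moves, never from a script. Its argument "moves" is a list of rows, each a list of 3 entries, a list of its own where there are three numbers: the shift along the tool's x, y, z in cm, then the turn, a rotation vector about the tool's x, y, z in rad, then the opening, from 0 (shut) to 1 (fully open). In form: [[[tx, ty, tz], [rx, ry, rz], grip], ...]. A call has exactly 10 rows; each row is the pose to reach, as a shift and turn from the pose commanded when the call began, along the tool's axes at that moment; what a row does not reach only later rows make up. A row lasts 1/12 s, in which the tool goes at most 41.7 mm and 7.16 degrees, less where a joint would pass 70% of its speed; a pose out of reach is approached as far as the arm can. A call with a gripper value outside its range is refused whole. The fingers move at their own pace and stop on an object; the grip force is fixed at half the most. Time passes only in rows, so rows that repeat a pose let the fingers close, or fill a call up. It gives the time, the measured TCP pose, the force and the opening at its end, in the units of the state.
- robot.get_obs(): the state, without advancing time (a new reading comes with each control period).
- optics.snapshot(name): name is "scene" or "top" or "wrist"; returns the picture (384x512x3 uint8, red, green, blue); there is no depth.
- optics.get_calibration(name): a dict with "fx", "fy", "cx", "cy" (pixels), "rvec" (rotation vector, rad) and "tvec" (3), from world to camera coordinates, as OpenCV has them. Camera axes: x right, y down, z forward; pixel columns grow to the right and rows downward; lengths in m; the calibration is good to about 2 mm. A picture is of the moment at which its call begins: read the wrist's pose just before it. get_calibration takes no time and is no camera call; for the wrist camera it gives the pose at the moment of the call.
- job.close_job(): hands the job in, once; it reports no verdict.
The state is a dict: "time": time; "joint_positions": joint angles; "qvel": joint speeds; "joint_torque": joint torques, N m; "tool_pos": TCP position; "ee_rot": TCP orientation; "wrist_force": force on the tool from outside, world axes, zero at the start; "wrist_torque": the same for the moment, N m; "width": finger opening in m.
Only numpy, scipy, OpenCV 4.12 (cv2) and the standard library are available. Lean on these libraries where they do the work, as an engineer would, in place of code of your own. Each camera call takes 0.05 s, during which the arm holds its last target.

## Working session

There is one attempt and no reset: what is moved stays moved. The work goes in short steps, Python scripts to look and compute and a tool call to move; the robot and the scene stay as the last step left them, time stands still between calls to the robot, and variables do not carry over. Pictures are saved under pics/ and viewed, and the job is handed in when it is done.

Besides the shell and the picture viewer there is one more tool, called after "Call:" by a JSON object that holds its "method" and its "body". apply_moves: Moves the arm, as the interface text tells. Its arguments: {"type":"object","properties":{"moves":{"type":"array"}},"required":["moves"]}

```bash
mkdir -p pics
python3 - <<'E'
from bench import robot, optics, job
import cv2
o=robot.get_obs(); print(o)
for n in ("scene","top"):
    im=optics.snapshot(n); cv2.imwrite(f"pics/{n}0.png",im[:,:,::-1]); print(n,optics.get_calibration(n))
E
```

```text
{'time': 0.0, 'joint_positions': array([-1.39207031e+00,  8.79499437e-02,  1.37221766e+00, -1.52952418e-05,
        1.68358166e+00, -1.03091409e-01]), 'qvel': array([-0.00153677,  0.00110109, -0.00065111,  0.00049352,  0.00034898,
        0.00030208]), 'joint_torque': array([ 1.69593745e-04, -3.40177989e+01, -3.02425504e+01,  7.18668429e-02,
        3.29808611e-02, -1.85307904e-04]), 'tool_pos': array([ 0.1528613 , -0.52780729,  0.21832546]), 'ee_rot': array([-3.13944593e+00, -2.06812802e-04,  2.81815497e-01]), 'wrist_force': array([-0.26597298,  0.36441451, -0.07565594]), 'wrist_torque': array([ 0.08401884, -0.00864351,  0.02091541]), 'width': 0.09420867890549894}
scene {'fx': 371.191153249448, 'fy': 371.191153249448, 'cx': 260.9201455293051, 'cy': 197.099659866837, 'rvec': array([ 2.25675411,  1.34481184, -0.37636281]), 'tvec': array([-0.28348936, -0.26974953,  1.00586251])}
top {'fx': 350.59617303031644, 'fy': 350.59617303031644, 'cx': 252.43596350894273, 'cy': 190.97036474724248, 'rvec': array([ 2.17167888, -2.16391146,  0.11897764]), 'tvec': array([0.0901701 , 0.48164818, 0.81491702])}
```

View pics/scene0.png

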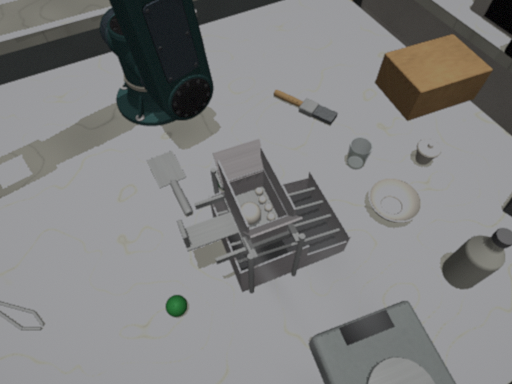

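View pics/top0.png

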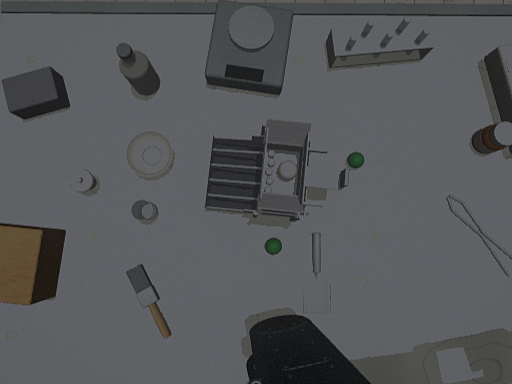

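```bash
cat > h.py <<'E'
import numpy as np, cv2
from bench import robot, optics, job
def proj(n,P,c=None):
    c=c or optics.get_calibration(n); K=np.array([[c['fx'],0,c['cx']],[0,c['fy'],c['cy']],[0,0,1.]])
    return cv2.projectPoints(np.array(P,float).reshape(-1,3),c['rvec'],c['tvec'],K,None)[0].reshape(-1,2)
def back(n,uv,z,c=None):
    c=c or optics.get_calibration(n); R=cv2.Rodrigues(c['rvec'])[0]; o=-R.T@c['tvec']
    d=R.T@np.array([(uv[0]-c['cx'])/c['fx'],(uv[1]-c['cy'])/c['fy'],1]); return o+d*(z-o[2])/d[2]
E
python3 - <<'E'
from h import *
im=cv2.imread('pics/top0.png'); im=cv2.convertScaleAbs(im,alpha=1.8,beta=10)
cv2.imwrite('pics/topc.png',cv2.resize(im[105:225,195:365],None,fx=4.7,fy=4.7,interpolation=cv2.INTER_CUBIC))
cv2.imwrite('pics/topd.png',cv2.resize(im[115:235,60:190],None,fx=4.7,fy=4.7,interpolation=cv2.INTER_CUBIC))
im=cv2.imread('pics/scene0.png')
cv2.imwrite('pics/scenec.png',cv2.resize(im[130:300,140:360],None,fx=3.5,fy=3.5,interpolation=cv2.INTER_CUBIC))
for uv in [(0,0),(511,0),(0,383),(511,383)]: print(back('top',uv,0))
E
```

```text
[0.98446841 0.75448748 0.        ]
[ 0.99183875 -0.58658803  0.        ]
[0.03205493 0.67822912 0.        ]
[ 0.0346521  -0.51443289  0.        ]
```

View pics/topc.png

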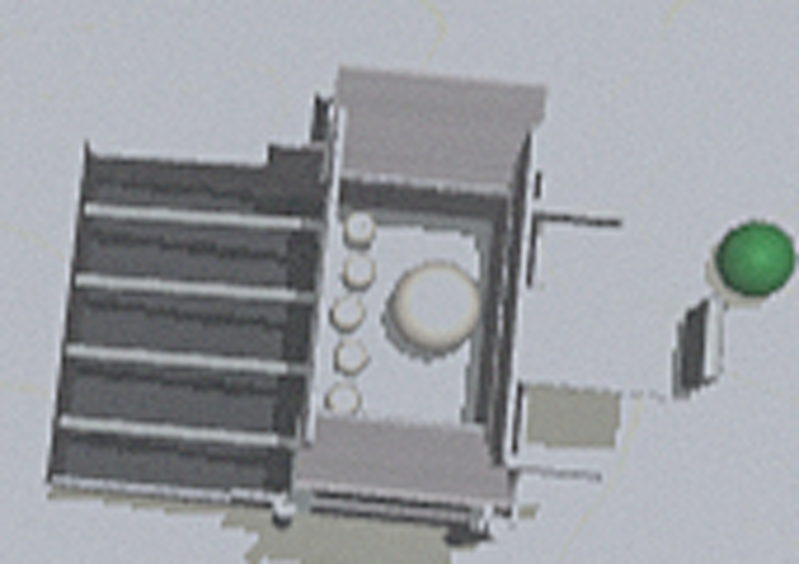

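View pics/topd.png

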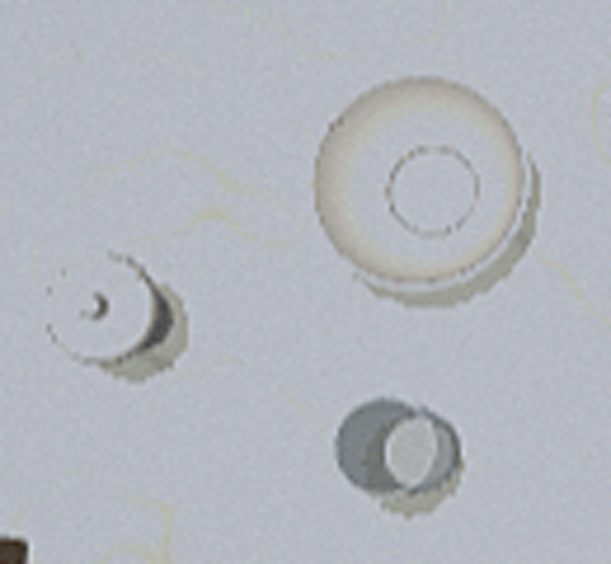

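View pics/scenec.png

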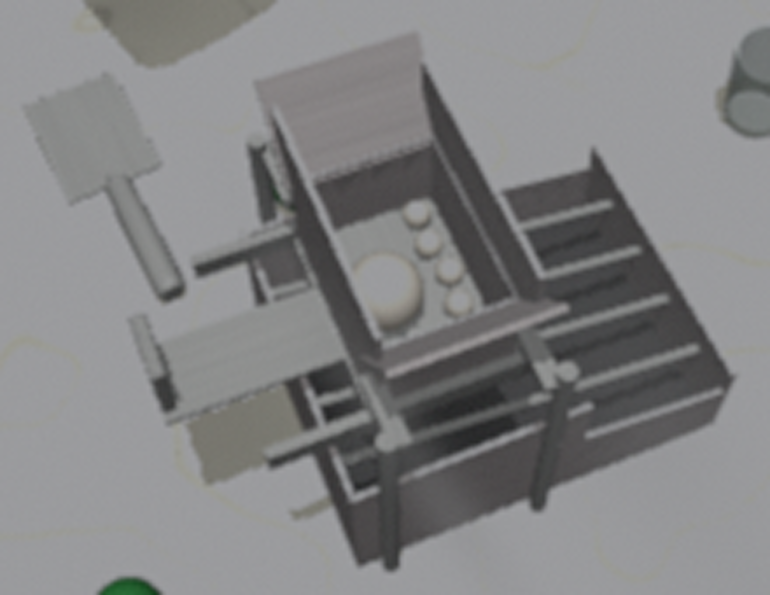

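```bash
cat > fit.py <<'E'
from h import *
from scipy.optimize import least_squares
S=4.7
T=[((340,66),(40,-84,222)),((545,88),(-40,-84,222)),((293,487),(40,84,222)),((505,500),(-40,84,222)),((87,145),(162,-84,66)),((50,485),(162,84,66))]
C=[((255,80),(-40,84,222)),((420,35),(40,84,222)),((595,152),(162,84,66)),((733,378),(162,-84,66)),((570,308),(40,-84,222)),((390,375),(-40,-84,222))]
pT=np.array([t[0] for t in T])/4.7+[195,105]; pC=np.array([t[0] for t in C])/3.5+[140,130]
XT=np.array([t[1] for t in T])/1e3; XC=np.array([t[1] for t in C])/1e3
cT,cC=optics.get_calibration('top'),optics.get_calibration('scene')
def W(p,X):
    c,s=np.cos(p[2]),np.sin(p[2]); return np.c_[p[0]+c*X[:,0]-s*X[:,1],p[1]+s*X[:,0]+c*X[:,1],X[:,2]]
f=lambda p:np.r_[(proj('top',W(p,XT),cT)-pT).ravel(),(proj('scene',W(p,XC),cC)-pC).ravel()]
r=least_squares(f,[0.55,0.1,1.5],loss='soft_l1')
print(r.x); print(f(r.x).reshape(-1,2).round(1))
np.save('stand.npy',r.x)
for X in [(-130,0,145),(-205,0,145),(140,-36,60),(140,36,60)]: print(X,W(r.x,np.array([X])/1e3))
print('tab top px',proj('top',W(r.x,np.array([[-130,-18,165],[-130,18,165]])/1e3)))
print('tab scene px',(proj('scene',W(r.x,np.array([[-134,-18,165],[-134,18,165],[-134,-18,125]])/1e3))-[140,130])*3.5)
g=lambda u,v:(u/4.7+60,v/4.7+115)
rim=g(420,180); print('dish rim',rim,back('top',rim,.034),'foot',back('top',g(432,191),.005))
print('rim edges',back('top',g(314,180),.034),back('top',g(523,180),.034))
print('beaker',back('top',g(385,447),.065),'base',back('top',g(413,452),.003))
print('green1',back('top',(355,160),.02),'z?')
E
python3 fit.py
```

```text
[0.50957058 0.03186379 1.47063582]
[[ 0.9 -0.6]
 [-0.3 -0.9]
 [ 1.8 -1.1]
 [ 0.3  0.6]
 [-0.8 -1.7]
 [-1.5 -2.2]
 [ 1.   0.1]
 [-2.1 -0.9]
 [ 0.1 -2.4]
 [ 0.1 -1.9]
 [-1.9  0. ]
 [ 0.1 -0.7]]
(-130, 0, 145) [[ 0.49657147 -0.09748467  0.145     ]]
(-205, 0, 145) [[ 0.48907199 -0.17210878  0.145     ]]
(140, -36, 60) [[0.55938919 0.16756237 0.06      ]]
(140, 36, 60) [[0.48775004 0.17476188 0.06      ]]
tab top px [[347.63871705 167.56924372]
 [346.29939015 185.21785974]]
tab scene px [[149.544549   378.76433418]
 [127.94403823 315.52857769]
 [163.29391254 414.83357333]]
dish rim (149.36170212765956, 153.29787234042553) [0.57038948 0.33949724 0.034     ] foot [0.5707716 0.3415642 0.005    ]
rim edges [0.57016934 0.39354191 0.034     ] [0.57060347 0.28696186 0.034     ]
beaker [0.43248949 0.34262683 0.065     ] base [0.43311888 0.34732769 0.003     ]
green1 [ 0.55882598 -0.15799569  0.02      ] z?
```

```bash
cat >> h.py <<'E'
from scipy.spatial.transform import Rotation as Rr
def rel(P,yaw):
    o=robot.get_obs(); R=Rr.from_euler('xyz',o['ee_rot']).as_matrix()
    d=R.T@(np.array(P)-o['tool_pos'])*100
    Rt=Rr.from_euler('xyz',[np.pi,0,yaw]).as_matrix()
    print('t',o['time'],'pos',o['tool_pos'].round(4),'rot',o['ee_rot'].round(4),'w',o['width'].round(4))
    print('shift cm',d.round(2),'turn',Rr.from_matrix(R.T@Rt).as_rotvec().round(4))
def st(X):
    p=np.load('stand.npy'); c,s=np.cos(p[2]),np.sin(p[2]); x,y,z=np.array(X)/1e3
    return np.array([p[0]+c*x-s*y,p[1]+s*x+c*y,z])
E
python3 -c "
from h import *
rel(st((-130,0,220)),1.4706)"
```

```text
Traceback (most recent call last):
  File "h.py", line 14, in rel
    print('t',o['time'],'pos',o['tool_pos'].round(4),'rot',o['ee_rot'].round(4),'w',o['width'].round(4))
                                                                                    ^^^^^^^^^^^^^^^^
AttributeError: 'float' object has no attribute 'round'
```

```bash
sed -i "s/o\['width'\].round(4)/round(o['width'],4)/" h.py
python3 -c "
from h import *
rel(st((-130,0,220)),1.4706)"
```

```text
t 0.1 pos [ 0.1529 -0.5279  0.2184] rot [-3.1397e+00 -2.0000e-04  2.8180e-01] w 0.0941
shift cm [ 44.98 -31.78  -0.09] turn [-0.0016 -0.0013 -1.1888]
```

Call:
{"method": "apply_moves", "body": {"moves": [[[3,-2,0],[0,0,-0.1],1],[[6,-4.2,0],[0,0,-0.2],1],[[9,-6.4,0],[0,0,-0.3],1],[[12,-8.5,0],[0,0,-0.4],1],[[15,-10.6,0],[0,0,-0.5],1],[[18,-12.7,0],[0,0,-0.6],1],[[21,-14.8,0],[0,0,-0.7],1],[[24,-17,0],[0,0,-0.8],1],[[27,-19.1,0],[0,0,-0.9],1],[[29,-20.5,0],[0,0,-0.98],1]]}}

```text
time: 0.93
tool_pos: [0.3757, -0.248, 0.2191]
ee_rot: [-3.141, -0.001, 1.269]
wrist_force: [-0.7, -0.0, 0.1]
width: 0.0941
```

```bash
python3 -c "
from h import *
rel(st((-130,0,220)),1.4706)"
```

```text
t 0.9333 pos [ 0.3757 -0.248   0.2191] rot [-3.1414e+00 -1.2000e-03  1.2685e+00] w 0.0941
shift cm [17.97  7.06 -0.07] turn [-1.000e-04 -1.200e-03 -2.021e-01]
```

Call:
{"method": "apply_moves", "body": {"moves": [[[3,1.2,0],[0,0,-0.04],1],[[6,2.4,0],[0,0,-0.08],1],[[9,3.6,0],[0,0,-0.12],1],[[12,4.7,0],[0,0,-0.16],1],[[15,5.9,0],[0,0,-0.2],1],[[17,6.7,0],[0,0,-0.2],1],[[18,7.06,0],[0,0,-0.2],1],[[18,7.06,0],[0,0,-0.2],1],[[18,7.06,0],[0,0,-0.2],1],[[18,7.06,0],[0,0,-0.2],1]]}}

```text
time: 1.77
tool_pos: [0.4958, -0.1017, 0.2193]
ee_rot: [-3.141, 0.001, 1.461]
wrist_force: [0.1, -0.5, -0.1]
width: 0.0938
```

```bash
python3 -c "
from h import *
rel(st((-130,0,147)),1.4706)
c=optics.get_calibration('wrist')
im=optics.snapshot('wrist'); cv2.imwrite('pics/w1.png',im[:,:,::-1])
print(proj('wrist',[st(x) for x in [(-130,18,165),(-130,-18,165),(-40,84,222),(-40,-84,222)]],c))
im=optics.snapshot('scene'); cv2.imwrite('pics/s1.png',im[:,:,::-1])"
```

```text
t 1.7667 pos [ 0.4958 -0.1017  0.2193] rot [-3.1409e+00  7.0000e-04  1.4605e+00] w 0.0938
shift cm [0.44 0.04 7.23] turn [-0.0007  0.0007 -0.0101]
[[234.39446051 210.94331554]
 [281.50047394 210.45582751]
 [ 89.34538323  78.01916407]
 [423.82514404  74.10779281]]
```

View pics/w1.png

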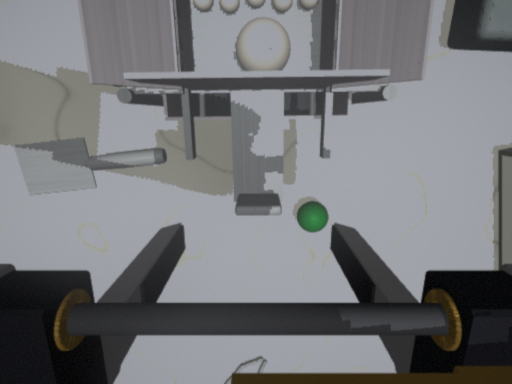

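View pics/s1.png

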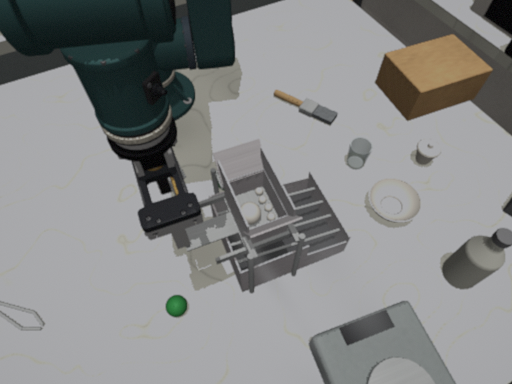

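Call:
{"method": "apply_moves", "body": {"moves": [[[0.44,0.04,1],[0,0,-0.01],1],[[0.44,0.04,2.5],[0,0,-0.01],1],[[0.44,0.04,4],[0,0,-0.01],1],[[0.44,0.04,5.5],[0,0,-0.01],1],[[0.44,0.04,6.7],[0,0,-0.01],1],[[0.44,0.04,7.2],[0,0,-0.01],1],[[0.44,0.04,7.2],[0,0,-0.01],0],[[0.44,0.04,7.2],[0,0,-0.01],0],[[0.44,0.04,7.2],[0,0,-0.01],0],[[0.44,0.04,7.2],[0,0,-0.01],0]]}}

```text
time: 2.7
tool_pos: [0.4981, -0.0967, 0.1487]
ee_rot: [3.139, 0.001, 1.472]
wrist_force: [0.8, 1.2, -0.5]
width: 0.0705
```

```bash
python3 -c "
from h import *
rel(st((-205,0,147)),1.4706)
im=optics.snapshot('wrist'); cv2.imwrite('pics/w2.png',im[:,:,::-1])"
```

```text
t 2.7 pos [ 0.4981 -0.0967  0.1487] rot [3.1393e+00 5.0000e-04 1.4718e+00] w 0.0705
shift cm [-7.6  -0.15  0.17] turn [0.0022 0.0005 0.0012]
```

View pics/w2.png

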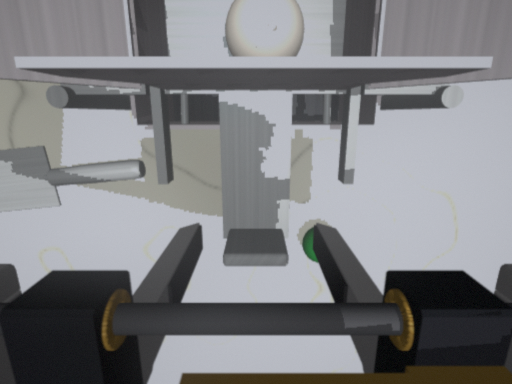

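Tab between the fingers at (256,247). Finish closing.

Call:
{"method": "apply_moves", "body": {"moves": [[[0,0,0],[0,0,0],0],[[0,0,0],[0,0,0],0],[[0,0,0],[0,0,0],0],[[0,0,0],[0,0,0],0],[[0,0,0],[0,0,0],0],[[0,0,0],[0,0,0],0],[[0,0,0],[0,0,0],0],[[0,0,0],[0,0,0],0],[[0,0,0],[0,0,0],0],[[0,0,0],[0,0,0],0]]}}

```text
time: 3.58
tool_pos: [0.4969, -0.0964, 0.1475]
ee_rot: [-3.14, 0.0, 1.472]
wrist_force: [-4.3, 0.6, 2.4]
width: 0.0358
```

Call:
{"method": "apply_moves", "body": {"moves": [[[-0.7,0,0],[0,0,0],0],[[-1.5,0,0],[0,0,0],0],[[-2.4,0,0],[0,0,0],0],[[-3.3,0,0],[0,0,0],0],[[-4.2,0,0],[0,0,0],0],[[-5.1,0,0],[0,0,0],0],[[-6.0,0,0],[0,0,0],0],[[-6.7,0,0],[0,0,0],0],[[-7.2,0,0],[0,0,0],0],[[-7.3,0,0],[0,0,0],0]]}}

```text
time: 4.42
tool_pos: [0.4897, -0.1694, 0.1475]
ee_rot: [-3.14, -0.001, 1.471]
wrist_force: [-5.0, 3.5, 2.8]
width: 0.0355
```

Call:
{"method": "apply_moves", "body": {"moves": [[[0,0,0],[0,0,0],0],[[0,0,0],[0,0,0],0],[[0,0,0],[0,0,0],0],[[0,0,0],[0,0,0],0],[[0,0,0],[0,0,0],0],[[0,0,0],[0,0,0],0],[[0,0,0],[0,0,0],0],[[0,0,0],[0,0,0],0],[[0,0,0],[0,0,0],0],[[0,0,0],[0,0,0],0]]}}

```text
time: 5.25
tool_pos: [0.4897, -0.1694, 0.1475]
ee_rot: [-3.141, 0.001, 1.472]
wrist_force: [-5.6, 0.1, 3.6]
width: 0.0358
```

```bash
python3 -c "
from h import *
rel(st((-130,0,147)),1.4706)
for n in ('scene','top','wrist'):
  im=optics.snapshot(n); cv2.imwrite('pics/%s2.png'%n,im[:,:,::-1])
  if n=='top': cv2.imwrite('pics/top2c.png',cv2.resize(cv2.convertScaleAbs(im[105:225,195:365,::-1],alpha=1.8,beta=10),None,fx=4.7,fy=4.7,interpolation=cv2.INTER_CUBIC))
  if n=='scene': cv2.imwrite('pics/scene2c.png',cv2.resize(im[130:300,140:360,::-1],None,fx=3.5,fy=3.5,interpolation=cv2.INTER_CUBIC))
"
```

```text
t 5.25 pos [ 0.4897 -0.1694  0.1475] rot [-3.1406e+00  1.3000e-03  1.4717e+00] w 0.0358
shift cm [ 7.23 -0.03  0.04] turn [-0.001   0.0013  0.0011]
```

View pics/top2c.png

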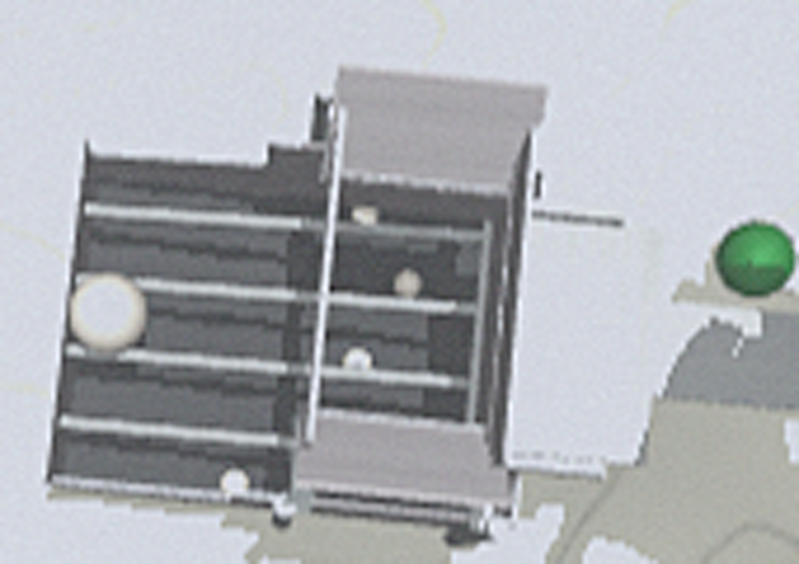

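View pics/scene2c.png

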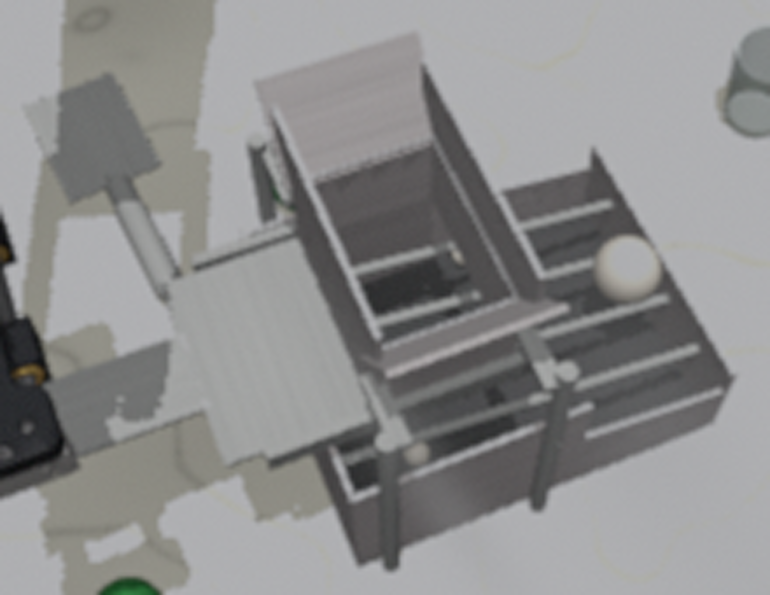

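View pics/wrist2.png

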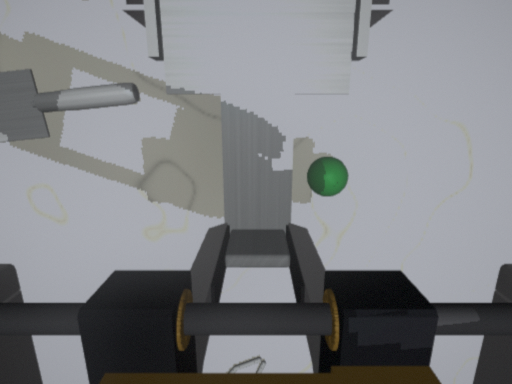

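Run:
```python
from h import *
p=np.load('stand.npy');c,s=np.cos(p[2]),np.sin(p[2])
def inv(P): d=P[:2]-p[:2]; return np.r_[c*d[0]+s*d[1],-s*d[0]+c*d[1],P[2]].round(4)
for uv in [(365,215),(407,283),(358,358),(235,482)]:
    q=(uv[0]/4.7+195,uv[1]/4.7+105); print(uv,inv(back('top',q,.0105)),inv(back('top',q,.06)))
for uv in [(415,450),(457,257),(472,295)]:
    q=(uv[0]/3.5+140,uv[1]/3.5+130); print('scene',uv,inv(back('scene',q,.0105)),inv(back('scene',q,.07)))
q=(108/4.7+195,313/4.7+105);print('big',q,inv(back('top',q,.06)),back('top',q,.06))
q=(628/3.5+140,268/3.5+130);print('big',q,inv(back('scene',q,.06)),back('scene',q,.06))
# rods check: rod low ends in top
for uv in [(85,210),(78,280),(67,350),(62,423)]:
    q=(uv[0]/4.7+195,uv[1]/4.7+105); print('rod',inv(back('top',q,.046)))
im=cv2.imread('pics/top2.png');cv2.imwrite('pics/tz.png',cv2.resize(cv2.convertScaleAbs(im[140:220,200:290],alpha=1.8,beta=10),None,fx=8,fy=7,interpolation=cv2.INTER_CUBIC))
```

```text
(365, 215) [ 0.0177 -0.0722  0.0105] [ 0.0195 -0.0608  0.06  ]
(407, 283) [-0.0078 -0.0384  0.0105] [-0.0044 -0.0289  0.06  ]
(358, 358) [0.0139 0.0037 0.0105] [0.016  0.0107 0.06  ]
(235, 482) [0.0708 0.0746 0.0105] [0.0696 0.0775 0.06  ]
scene (415, 450) [-0.0085 -0.0378  0.0105] [-0.0185 -0.0609  0.07  ]
scene (457, 257) [0.066  0.0721 0.0105] [0.0497 0.0397 0.07  ]
scene (472, 295) [0.0636 0.0433 0.0105] [0.0475 0.0134 0.07  ]
big (217.97872340425533, 171.59574468085106) [0.1405 0.0012 0.06  ] [0.52238389 0.17179968 0.06      ]
big (319.42857142857144, 206.57142857142856) [1.416e-01 1.000e-04 6.000e-02] [0.52363435 0.17275129 0.06      ]
rod [ 0.1596 -0.0519  0.046 ]
rod [ 0.159 -0.016  0.046]
rod [0.1603 0.0198 0.046 ]
rod [0.1585 0.0564 0.046 ]
```

View pics/tz.png

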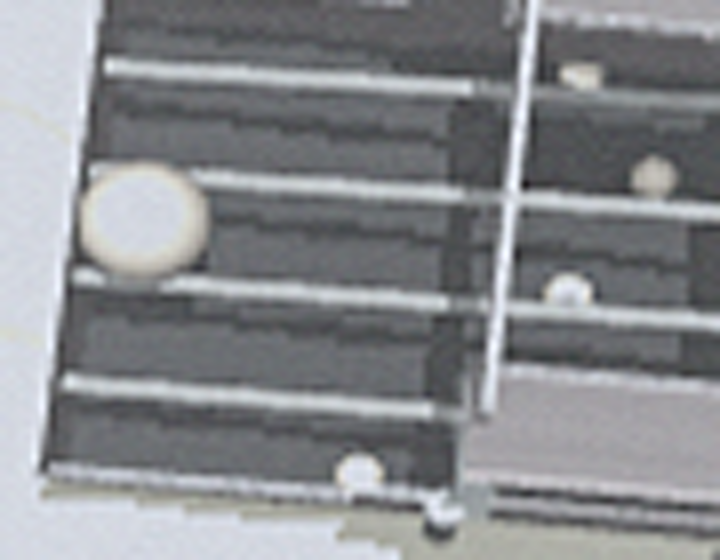

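Call:
{"method": "apply_moves", "body": {"moves": [[[0.7,0,0],[0,0,0],0],[[1.5,0,0],[0,0,0],0],[[2.4,0,0],[0,0,0],0],[[3.3,0,0],[0,0,0],0],[[4.2,0,0],[0,0,0],0],[[5.1,0,0],[0,0,0],0],[[6.0,0,0],[0,0,0],0],[[6.8,0,0],[0,0,0],0],[[7.3,0,0],[0,0,0],0],[[7.4,0,0],[0,0,0],0]]}}

```text
time: 6.23
tool_pos: [0.4969, -0.0964, 0.1475]
ee_rot: [-3.141, 0.004, 1.472]
wrist_force: [-5.1, -5.1, 3.2]
width: 0.0357
```

Call:
{"method": "apply_moves", "body": {"moves": [[[0.1,0,0],[0,0,0],0],[[0.1,0,0],[0,0,0],0],[[0.1,0,0],[0,0,0],0],[[0.1,0,0],[0,0,0],0],[[0,0,0],[0,0,0],0],[[0,0,0],[0,0,0],1],[[0,0,0],[0,0,0],1],[[0,0,0],[0,0,0],1],[[0,0,0],[0,0,0],1],[[0,0,0],[0,0,0],1]]}}

```text
time: 7.07
tool_pos: [0.4979, -0.0953, 0.1474]
ee_rot: [3.141, 0.0, 1.472]
wrist_force: [-0.6, -0.9, -0.2]
width: 0.0654
```

```bash
python3 -c "
from h import *
rel(st((-130,0,220)),1.4706)
im=optics.snapshot('wrist'); cv2.imwrite('pics/w3.png',im[:,:,::-1])"
```

```text
t 7.0667 pos [ 0.4979 -0.0953  0.1474] rot [3.1408e+00 1.0000e-04 1.4721e+00] w 0.0654
shift cm [-0.23 -0.1  -7.26] turn [0.0008 0.0001 0.0015]
```

View pics/w3.png

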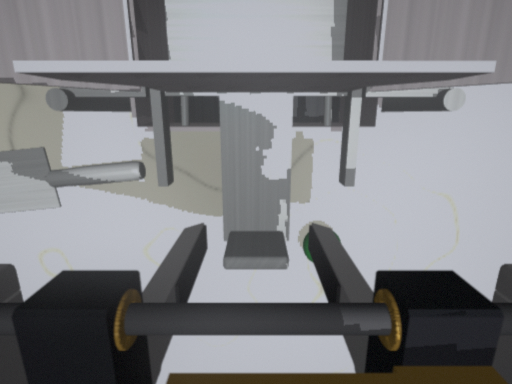

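Call:
{"method": "apply_moves", "body": {"moves": [[[0,0,0],[0,0,0],1],[[0,0,0],[0,0,0],1],[[0,0,-1.5],[0,0,0],1],[[0,0,-4],[0,0,0],1],[[0,0,-7],[0,0,0],1],[[0,0,-10],[0,0,0],1],[[0,0,-13],[0,0,0],1],[[0,0,-15],[0,0,0],1],[[0,0,-15],[0,0,0],1],[[0,0,-15],[0,0,0],1]]}}

```text
time: 7.95
tool_pos: [0.498, -0.0956, 0.2985]
ee_rot: [3.139, 0.001, 1.472]
wrist_force: [0.3, 0.6, -0.3]
width: 0.0936
```

```bash
python3 -c "
from h import *
rel(st((140.5,0.5,300)),1.4706)
im=optics.snapshot('scene'); cv2.imwrite('pics/s4.png',im[:,:,::-1])
im=optics.snapshot('wrist'); cv2.imwrite('pics/w4.png',im[:,:,::-1])"
```

```text
t 7.95 pos [ 0.498  -0.0956  0.2985] rot [3.1387e+00 7.0000e-04 1.4718e+00] w 0.0936
shift cm [26.85 -0.14 -0.17] turn [0.0029 0.0007 0.0012]
```

View pics/s4.png

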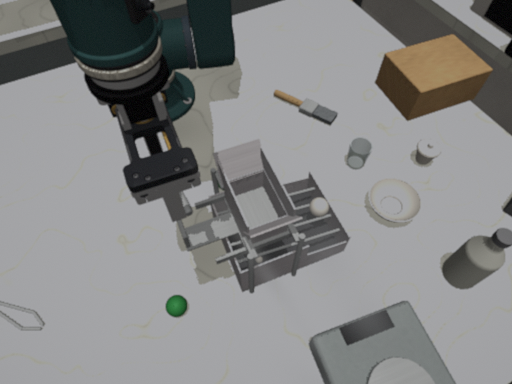

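View pics/w4.png

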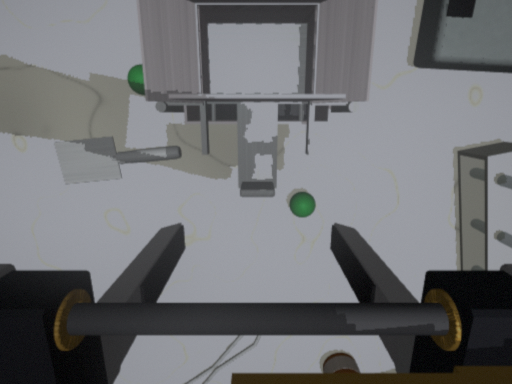

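Call:
{"method": "apply_moves", "body": {"moves": [[[2,0,0],[0,0,0],1],[[5,0,0],[0,0,0],1],[[8.5,0,0],[0,0,0],1],[[12,0,0],[0,0,0],1],[[15.5,0,0],[0,0,0],1],[[19,0,0],[0,0,0],1],[[22.5,0,0],[0,0,0],1],[[25.5,-0.1,0],[0,0,0],1],[[26.9,-0.1,0],[0,0,0],1],[[26.9,-0.1,0],[0,0,0],1]]}}

```text
time: 8.88
tool_pos: [0.5223, 0.1745, 0.2948]
ee_rot: [-3.137, 0.001, 1.476]
wrist_force: [1.2, -0.5, -0.3]
width: 0.0943
```

Call:
{"method": "apply_moves", "body": {"moves": [[[0,0,1],[0,0,0],1],[[0,0,3],[0,0,0],1],[[0,0,5],[0,0,0],1],[[0,0,7],[0,0,0],1],[[0,0,9],[0,0,0],1],[[0,0,10],[0,0,0],1],[[0,0,11],[0,0,0],1],[[0,0,12],[0,0,0],1],[[0,0,12],[0,0,0],1],[[0,0,12],[0,0,0],1]]}}

```text
time: 9.72
tool_pos: [0.5231, 0.1719, 0.1775]
ee_rot: [-3.142, 0.0, 1.471]
wrist_force: [0.0, -0.0, 0.1]
width: 0.094
```

```bash
python3 -c "
from h import *
rel(st((140.5,0.5,66.5)),1.4706)
im=optics.snapshot('scene'); cv2.imwrite('pics/s5.png',im[:,:,::-1])
c=optics.get_calibration('wrist')
im=optics.snapshot('wrist'); cv2.imwrite('pics/w5.png',im[:,:,::-1])
print(proj('wrist',[st((140.5,.5,60))],c),proj('wrist',[st((160,y,46)) for y in (-18,18)],c))
"
```

```text
t 9.7167 pos [0.5231 0.1719 0.1775] rot [-3.1416e+00  3.0000e-04  1.4713e+00] w 0.094
shift cm [-0.02  0.   11.1 ] turn [-0.      0.0003  0.0007]
[[256.90648409 194.85775555]] [[275.36460279 172.38748014]
 [239.41312212 172.39862057]]
```

View pics/s5.png

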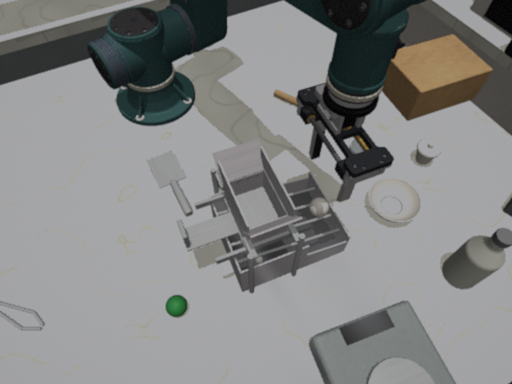

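View pics/w5.png

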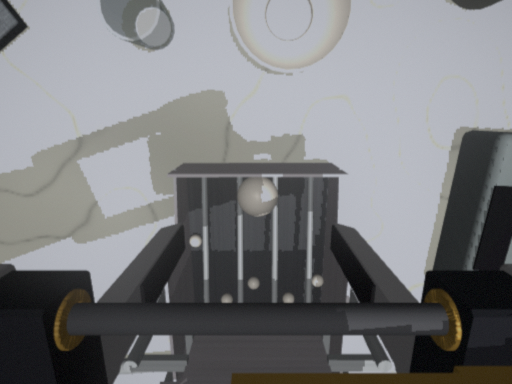

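Call:
{"method": "apply_moves", "body": {"moves": [[[0,0,1],[0,0,0],1],[[0,0,2.5],[0,0,0],1],[[0,0,4],[0,0,0],1],[[0,0,5.5],[0,0,0],1],[[0,0,7],[0,0,0],1],[[0,0,8.5],[0,0,0],1],[[0,0,9.7],[0,0,0],1],[[0,0,10.5],[0,0,0],1],[[0,0,11],[0,0,0],1],[[0,0,11],[0,0,0],1]]}}

```text
time: 10.65
tool_pos: [0.5225, 0.1722, 0.0663]
ee_rot: [-3.14, 0.001, 1.472]
wrist_force: [-0.6, -0.1, 0.4]
width: 0.0939
```

```bash
python3 -c "
from h import *
rel(st((140.5,0.5,66.5)),1.4706)
print(robot.get_obs()['wrist_force'])
c=optics.get_calibration('wrist')
im=optics.snapshot('wrist'); cv2.imwrite('pics/w6.png',im[:,:,::-1])
print(proj('wrist',[st((140.5,.5,60))],c))
"
```

```text
t 10.65 pos [0.5225 0.1722 0.0663] rot [-3.1399e+00  7.0000e-04  1.4719e+00] w 0.0939
shift cm [-0.04  0.07 -0.02] turn [-0.0017  0.0007  0.0013]
[-0.56698245 -0.14445626  0.37213844]
[[258.71439386 242.65109013]]
```

View pics/w6.png

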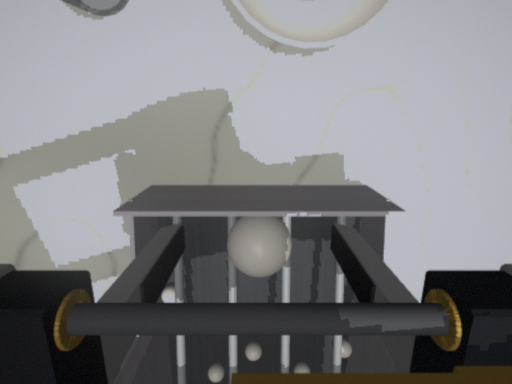

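Call:
{"method": "apply_moves", "body": {"moves": [[[0,0,0],[0,0,0],0],[[0,0,0],[0,0,0],0],[[0,0,0],[0,0,0],0],[[0,0,0],[0,0,0],0],[[0,0,0],[0,0,0],0],[[0,0,0],[0,0,0],0],[[0,0,0],[0,0,0],0],[[0,0,0],[0,0,0],0],[[0,0,0],[0,0,0],0],[[0,0,0],[0,0,0],0]]}}

```text
time: 11.53
tool_pos: [0.5234, 0.1722, 0.0675]
ee_rot: [3.141, 0.0, 1.472]
wrist_force: [1.2, -1.0, -0.8]
width: 0.0387
```

Call:
{"method": "apply_moves", "body": {"moves": [[[-0.05,0,-0.3],[0,0,0],0],[[-0.1,0,-0.8],[0,0,0],0],[[-0.1,0,-1.5],[0,0,0],0],[[-0.1,0,-2.5],[0,0,0],0],[[-0.1,0,-3.5],[0,0,0],0],[[-0.1,0,-4.5],[0,0,0],0],[[-0.1,0,-5.5],[0,0,0],0],[[-0.1,0,-6],[0,0,0],0],[[-0.1,0,-6],[0,0,0],0],[[-0.1,0,-6],[0,0,0],0]]}}

```text
time: 12.37
tool_pos: [0.5232, 0.1714, 0.128]
ee_rot: [3.141, -0.0, 1.472]
wrist_force: [0.3, 1.4, -2.3]
width: 0.0387
```

```bash
python3 -c "
from h import *
rel(np.array([.5705,.3405,.126]),1.4706)
c=optics.get_calibration('wrist')
im=optics.snapshot('wrist'); cv2.imwrite('pics/w7.png',im[:,:,::-1])
o=robot.get_obs();P=o['tool_pos']+[0,0,-.006]
print(proj('wrist',[P],c))
print(proj('wrist',[[.5705,.3405,.034],[.5705,.3405,.005],[.4325,.3445,.065]],c))
"
```

```text
t 12.3667 pos [0.5232 0.1714 0.128 ] rot [ 3.1407e+00 -2.0000e-04  1.4718e+00] w 0.0387
shift cm [17.3   3.04  0.2 ] turn [ 0.0009 -0.0002  0.0012]
[[256.94146624 241.85586008]]
[[298.06913829 -21.68087853]
 [293.48632294  -6.72166593]
 [ 92.68326962 -25.03057622]]
```

View pics/w7.png

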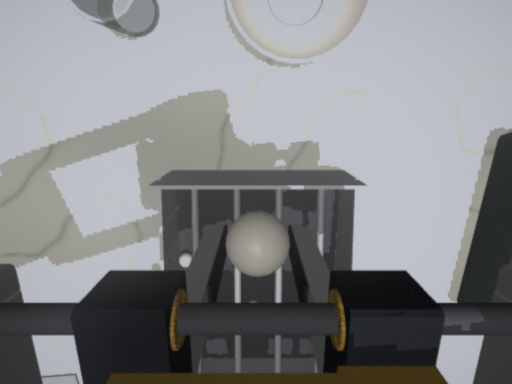

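Call:
{"method": "apply_moves", "body": {"moves": [[[0.8,0.1,0],[0,0,0],0],[[2.3,0.4,0],[0,0,0],0],[[4.3,0.8,0],[0,0,0],0],[[6.5,1.1,0],[0,0,0],0],[[8.7,1.5,0],[0,0,0],0],[[11,1.9,0],[0,0,0],0],[[13.2,2.3,0],[0,0,0],0],[[15.2,2.7,0],[0,0,0],0],[[16.7,2.9,0],[0,0,0],0],[[17.3,3.0,0],[0,0,0],0]]}}

```text
time: 13.25
tool_pos: [0.5695, 0.3441, 0.126]
ee_rot: [-3.14, -0.001, 1.475]
wrist_force: [0.3, 0.1, -1.1]
width: 0.0387
```

```bash
python3 -c "
from h import *
rel(np.array([.5705,.3405,.06]),1.4706)
c=optics.get_calibration('wrist')
im=optics.snapshot('wrist'); cv2.imwrite('pics/w8.png',im[:,:,::-1])
im=optics.snapshot('scene'); cv2.imwrite('pics/s8.png',im[:,:,::-1])
print(proj('wrist',[[.5705,.3405,.034],[.5705,.3405,.005],[.4325,.3445,.065]],c))
"
```

```text
t 13.25 pos [0.5695 0.3441 0.126 ] rot [-3.1401e+00 -5.0000e-04  1.4746e+00] w 0.0387
shift cm [-0.35  0.14  6.6 ] turn [-0.0015 -0.0005  0.004 ]
[[259.0947673  205.77634893]
 [258.9519171  197.01157799]
 [ 87.33161551 228.43921422]]
```

View pics/w8.png

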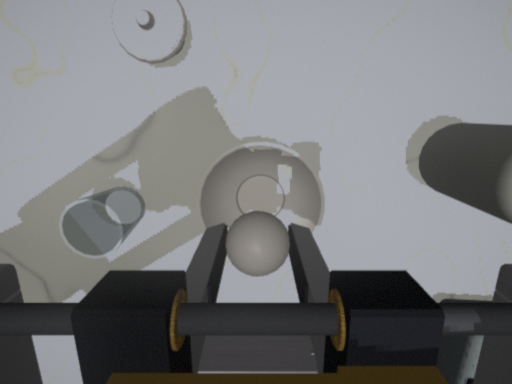

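View pics/s8.png

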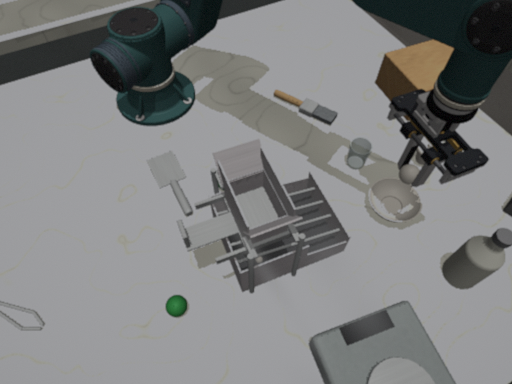

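Call:
{"method": "apply_moves", "body": {"moves": [[[-0.2,0.3,1],[0,0,0],0],[[-0.35,0.3,2],[0,0,0],0],[[-0.35,0.3,3],[0,0,0],0],[[-0.35,0.3,4],[0,0,0],0],[[-0.35,0.3,5],[0,0,0],0],[[-0.35,0.3,6],[0,0,0],0],[[-0.35,0.3,6.5],[0,0,0],0],[[-0.35,0.3,7],[0,0,0],0],[[-0.35,0.3,7],[0,0,0],0],[[-0.35,0.3,7],[0,0,0],0]]}}

```text
time: 14.18
tool_pos: [0.5726, 0.3368, 0.0574]
ee_rot: [-3.142, 0.0, 1.472]
wrist_force: [0.4, 0.8, -1.6]
width: 0.0388
```

```bash
python3 -c "
from h import *
rel(np.array([.572,.3405,.0350]),1.4706)
c=optics.get_calibration('wrist')
im=optics.snapshot('wrist'); cv2.imwrite('pics/w9.png',im[:,:,::-1])
im=optics.snapshot('scene'); cv2.imwrite('pics/s9.png',cv2.resize(im[100:260,320:500,::-1],None,fx=3.7,fy=3.7))
"
```

```text
t 14.1833 pos [0.5726 0.3368 0.0574] rot [-3.1416e+00  1.0000e-04  1.4718e+00] w 0.0388
shift cm [ 0.36 -0.1   2.24] turn [-0.      0.0001  0.0012]
```

View pics/w9.png

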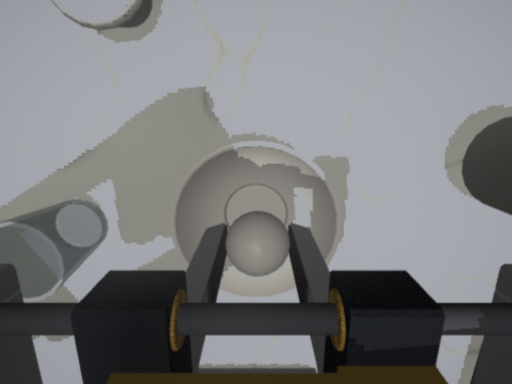

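View pics/s9.png

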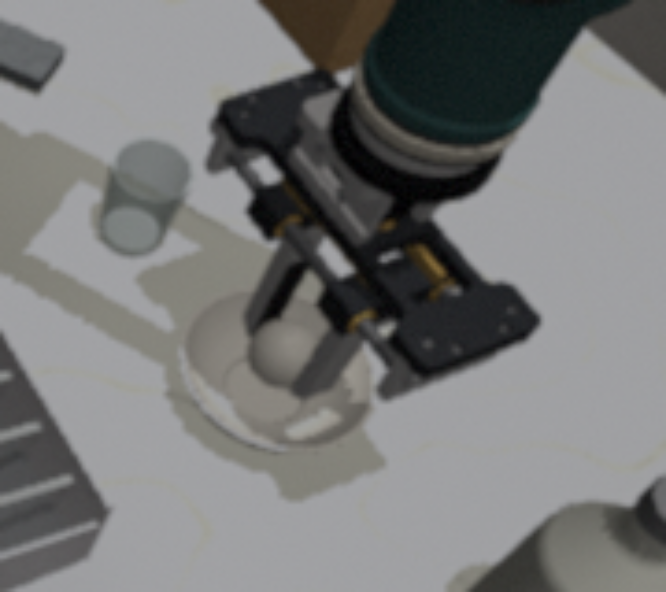

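Call:
{"method": "apply_moves", "body": {"moves": [[[0.2,0,0.4],[0,0,0],0],[[0.35,0,0.8],[0,0,0],0],[[0.35,0,1.2],[0,0,0],0],[[0.35,0,1.5],[0,0,0],0],[[0.35,0,1.8],[0,0,0],0],[[0.35,0,2.0],[0,0,0],0],[[0.35,0,2.2],[0,0,0],0],[[0.35,0,2.2],[0,0,0],0],[[0.35,0,2.2],[0,0,0],0],[[0.35,0,2.2],[0,0,0],0]]}}

```text
time: 15.12
tool_pos: [0.5731, 0.3403, 0.0357]
ee_rot: [3.141, -0.0, 1.472]
wrist_force: [1.4, 0.2, -0.6]
width: 0.0386
```

```bash
python3 -c "
from h import *
rel(np.array([.572,.3405,.0350]),1.4706);print(robot.get_obs()['wrist_force'])
im=optics.snapshot('wrist'); cv2.imwrite('pics/w10.png',im[:,:,::-1])
"
```

```text
t 15.1167 pos [0.5731 0.3403 0.0357] rot [ 3.1412e+00 -1.0000e-04  1.4718e+00] w 0.0386
shift cm [ 0.01 -0.11  0.07] turn [ 0.0004 -0.0001  0.0012]
[ 1.43398999  0.15459661 -0.64100497]
```

View pics/w10.png

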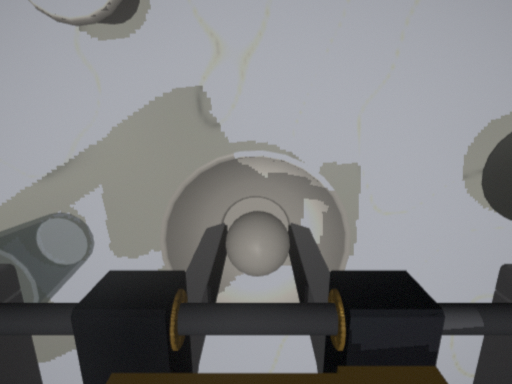

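Call:
{"method": "apply_moves", "body": {"moves": [[[0,0,0.1],[0,0,0],0],[[0,0,0.1],[0,0,0],0.45],[[0,0,0.1],[0,0,0],0.47],[[0,0,0.1],[0,0,0],0.5],[[0,0,0.1],[0,0,0],0.52],[[0,0,0.1],[0,0,0],0.55],[[0,0,0.1],[0,0,0],0.55],[[0,0,0.1],[0,0,0],0.55],[[0,0,0.1],[0,0,0],0.55],[[0,0,0.1],[0,0,0],0.55]]}}

```text
time: 16.0
tool_pos: [0.5729, 0.3402, 0.0345]
ee_rot: [3.142, 0.0, 1.472]
wrist_force: [-1.0, 0.4, 0.7]
width: 0.0518
```

Call:
{"method": "apply_moves", "body": {"moves": [[[0,0,-0.3],[0,0,0],0.55],[[0,0,-0.8],[0,0,0],0.55],[[0,0,-1.5],[0,0,0],0.55],[[0,0,-2.5],[0,0,0],0.55],[[0,0,-4],[0,0,0],0.55],[[0,0,-6],[0,0,0],0.55],[[0,0,-9],[0,0,0],0.55],[[0,0,-12],[0,0,0],0.55],[[0,0,-15],[0,0,0],0.55],[[0,0,-16],[0,0,0],0.55]]}}

```text
time: 16.83
tool_pos: [0.5749, 0.3413, 0.2023]
ee_rot: [3.132, -0.006, 1.472]
wrist_force: [-0.1, -0.3, 0.7]
width: 0.0521
```

```bash
python3 -c "
from h import *
print(robot.get_obs()['wrist_force'],robot.get_obs()['width'])
im=optics.snapshot('wrist'); cv2.imwrite('pics/w11.png',im[:,:,::-1])
im=optics.snapshot('scene'); cv2.imwrite('pics/s11.png',im[:,:,::-1])
im=optics.snapshot('top'); cv2.imwrite('pics/t11.png',cv2.resize(cv2.convertScaleAbs(im[105:225,195:365,::-1],alpha=1.8),None,fx=4.7,fy=4.7))
"
```

```text
[-0.11993581 -0.25982059  0.68972574] 0.052085097466186676
```

View pics/w11.png

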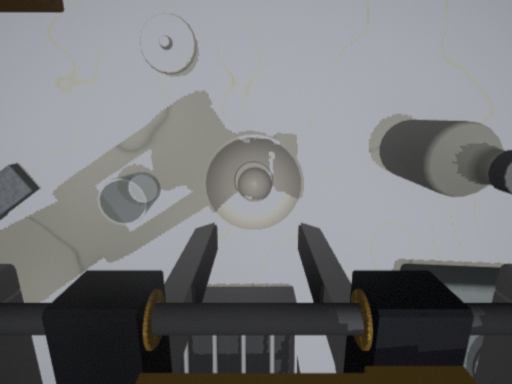

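View pics/s11.png

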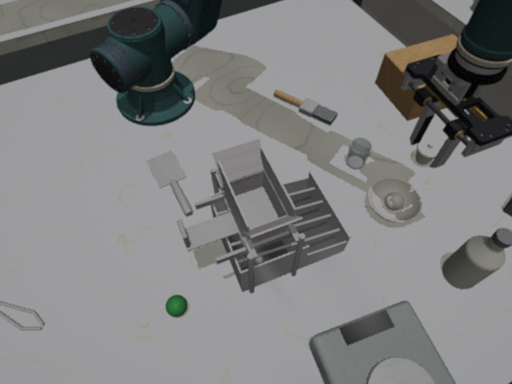

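View pics/t11.png

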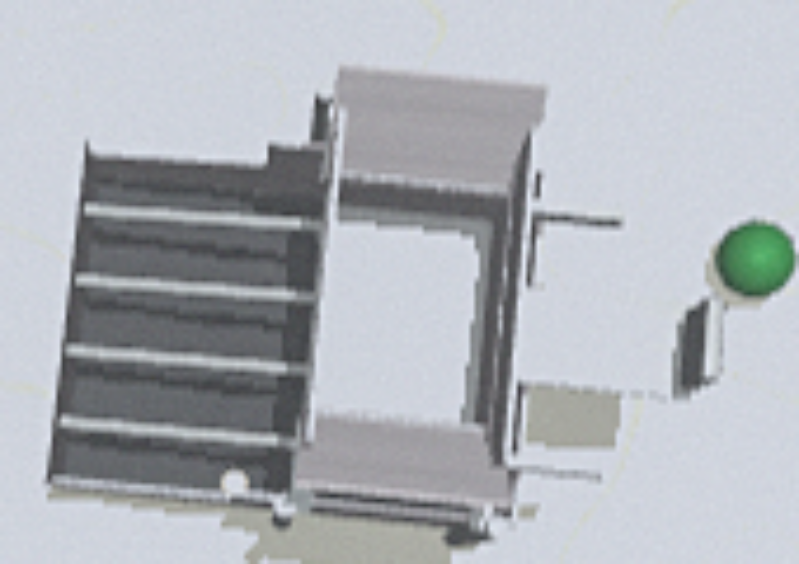

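Call:
{"method": "apply_moves", "body": {"moves": [[[0,0,0],[0,0,0],0.55],[[0,0,0],[0,0,0],0.55],[[0,0,0],[0,0,0],0.55],[[0,0,0],[0,0,0],0.55],[[0,0,0],[0,0,0],0.55],[[0,0,0],[0,0,0],0.55],[[0,0,0],[0,0,0],0.55],[[0,0,0],[0,0,0],0.55],[[0,0,0],[0,0,0],0.55],[[0,0,0],[0,0,0],0.55]]}}

```text
time: 17.82
tool_pos: [0.5729, 0.3403, 0.1946]
ee_rot: [3.141, -0.0, 1.472]
wrist_force: [0.1, 0.5, 0.1]
width: 0.0517
```

```bash
python3 -c "
from h import *
print(job.close_job())"
```

```text
the job is handed in; nothing more can be done
None
```

I finished the job and handed it in at about 18 s; no verdict is reported. I pinched the gate tab, pulled the gate open 73 mm and let the balls drop, then pushed it shut. I then gripped the white 40 mm ball at the stop plate, lowered it into the dish to within a few mm of its floor, let go and lifted clear.

- **Gate:** the tab and tongue are at the same pixels as before the pull, so it is shut to within about 1 mm.
- **Oversize ball:** it sits over the dish's foot ring, which is the dish's centre, in the last wrist picture.
- **Dish and beaker:** both are upright in the last pictures.
- **Small balls:** all five showed in the tray in the wrist picture from over the grate, before the ball was picked up. The last top picture shows only one of them, because the hopper now hides the rest.
- **Robot:** the gripper is about 0.19 m above the bench and touching nothing; the wrist force is about 0.

No check failed. The stand-pose fit left up to 2.4 px of error on the stop-plate corners. The rods, the tab and the ball still agreed with the fit to about 3 mm in later pictures.

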